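# Clip the grout brush onto the snap hook to dry

## Robot

A 6-joint arm with a two-finger parallel gripper is mounted at the origin on the work surface. World frame = base frame: x ahead of the robot, y to its left, z up, the work surface at z = 0. Lengths are in mm, angles in rad, forces in N, time in s.
With the tool pointing down it reaches from about 300 to 775 mm from the base axis. Payload 14.6 kg.
Tool frame: the origin (TCP) lies between the finger pads; the fingertips stand 25 mm ahead of it and the grasp point (between the pads) lies 6 mm ahead of it; z points along the fingers, x is the direction in which the jaws open and shut, and the axes are right-handed (so a half turn about z gives the same grasp; the last joint's range is limited). The gripper opens to 94 mm and grips with 3 to 60 N. Pads are 16 mm wide; open, the fingers measure 119 mm over their backs; the gripper's body (75 mm by 177 mm) begins 78 mm behind the grasp point.
Start: joints at [-1.348, 0.3, 1.521, -0, 1.321, -0.067], TCP at [157.161, -527.058, 230.446] pointing down, gripper open.
Joint ranges: [-3.03, 3.03], [-0.79, 2.21], [0.23, 2.52], [-1.04, 4.18], [0, 3.07], [-2.55, 2.55]. Speed limits (rad/s): [2.22, 2.22, 2.57, 3.14, 3.14, 3.14].

## Interface

Orientations are given as [roll, pitch, yaw] about the fixed x, y, z axes, in that order (R = Rz(yaw) Ry(pitch) Rx(roll)).
In Python, from cell import manip gives the robot as it stands.
- The arm moves only by the tool apply_moves, never from a script. Its argument "series" is a list of rows, each a list of 3 entries, a list of its own where there are three numbers: the shift along the world's x, y, z in cm, then the turn, a rotation vector about the world's x, y, z in rad, then the opening in per cent of the stroke, from 0 (shut) to 100 (fully open). A call has exactly 10 rows; each row is the pose to reach, as a shift and turn from the pose commanded when the call began; what a row does not reach only later rows make up. A row lasts 1/8 s, in which the tool goes at most 62.5 mm and 10.7 degrees, less where a joint would pass 70% of its speed; a pose out of reach is approached as far as the arm can. A call with a gripper value outside its range is refused whole. The fingers move at their own pace and stop on an object; "grip_force" is the grip in N (left out, the last holds). Time passes only in rows, so rows that repeat a pose let the fingers close, or fill a call up. It gives the time, the measured TCP pose, the force and the opening at its end, in the units of the state.
- manip.read_state(): the state, without advancing time (a new reading comes with each control period).
- manip.camera(name): name is "side" or "top" or "wrist"; returns (picture, depth): 384x512x3 uint8, red, green, blue; 384x512 float32, mm along the optical axis (not along the pixel's ray), 0 where there is no reading.
- manip.camera_info(name): a dict with "intrinsics" (3x3 intrinsics, pixels), "extrinsics" (4x4, takes a point from world to camera coordinates); the wrist camera has in their place "hand_eye" (4x4, takes a point from camera to tool coordinates, whose origin is the TCP and whose axes are the tool frame's). Camera axes: x right, y down, z forward; pixel columns grow to the right and rows downward; lengths in mm; the calibration is good to about 2 mm. A picture is of the moment at which its call begins: read the wrist's pose just before it. camera_info takes no time and is no camera call.
- manip.sign_off(): hands the job in, once; it reports no verdict.
The state is a dict: "clock": time; "joints": joint angles; "qd": joint speeds; "effort": joint torques, N m; "eef_pos": TCP position; "eef_rot": TCP orientation; "wrist_force": force on the tool from outside, world axes, zero at the start; "moment": the same for the moment, N m; "finger_gap": finger opening in mm.
Only numpy, scipy, OpenCV 4.12 (cv2) and the standard library are available. Lean on these libraries where they do the work, as an engineer would, in place of code of your own. Each camera call takes 0.05 s, during which the arm holds its last target.

## Task

Hang the wet grout brush up to dry: pick it up by its handle, push the steel loop on the handle against the yellow sprung gate of the snap hook until it passes inside, and slide it along behind the hook's nose so that the brush hangs from the nose with the gate sprung shut behind it. Be gentle with the hook, work the gate with the loop and not with the gripper, and leave the other things on the ledge where they are.

Things in the scene. Friction and masses are not known exactly. Their poses are not given: they have to be found in the camera images.
- brush_grip (a point): Hold point of the 0.22 kg black grout brush, on the handle's axis, 180 mm above the bristle tips it stands on; x points out of the handle to the steel loop, z up. Handle: upright bar 24 mm (x) by 20 mm (y), top 24 mm above this point; hold it across y. Head at the bottom: x -12 to +78 mm, 36 mm wide, 40 mm high.
- loop_bar (a point): Middle of the upright front bar of the brush's D-shaped steel loop, 38 mm in front (+x) of the handle's axis and 45 mm below brush_grip, same axes. The loop lies in the x-z plane: 5 mm round front bar, two 5 mm round arms 11 mm above and below this point running back to the handle's collar. Clear hole 17 mm high, 21 mm long.
- stand: Drying stand fixed to the ledge; origin on the ledge under its 20 mm post (202 mm high). Foot 150 mm square, 10 mm thick. x points from the snap hook to the post, y to the left when looking along x. The hook lies level 190 mm up; its shank is clamped in the stand's sleeve at an unknown depth. The hook must not be pushed with more than 15 N.
- sleeve_mouth (a point): Open end of the 17 mm sleeve, on its axis, 60 mm in front (-x) of the post, at the hook's height; stand's axes. The hook's nose line (u = 0) lies 38 to 82 mm in front of it, different every time: find it by touch. With v along y from the axis: nose, 6 mm round, along v, tip at v = -8 mm, bending at v = -22 to -33 mm round to the back bar at u = 27 mm.
- gate (a joint): Yellow sprung gate, rad: 0 shut, 0.54 fully in. Shut, it is a 5 mm bar at u = 0 from its pivot at v = 36 to its free end at v = -6 mm. The loop bar pushed along x at v = 0 meets it at u = -5 mm, 2 N starts it, 5 N near its stop at u = 15 mm. Behind the nose the bar has room at u 6 to 18, v -11 to -27 mm. Shuts by itself.
Things that resemble listed ones, but are neither listed nor needed, are in the scene too. There is more than one size of the part that bears brush_grip; the job needs the largest.

How it is judged (in metres and radians):
On the way, in this order (a step that is already met when the one before it is completed fails the run):
1. the brush is lifted off the ledge by the gripper (height (world z) of loop_bar above 0.165 m and contact force between the fingers and brush above 1 N), for 0.2 s.
2. the loop presses the gate inwards (value of joint gate above 0.25 rad and contact force between brush and stand above 0.5 N), for 0.05 s.
At the end, for the whole second after the job is handed in: The brush hangs from the snap hook with at most a gentle sway (foot under 120 mm/s): the loop's front bar 9 to 36 mm from the sleeve's axis on the nose's side, its middle 168 to 196 mm above the ledge, the handle within 0.7 rad of upright, and the gate shut (under 0.08 rad) (value of joint gate below 0.08 rad and contact force between brush and stand above 0.7 N and y of loop_bar in the frame of stand between -0.036 and -0.009 m and height (world z) of loop_bar between 0.168 and 0.196 m and angle between brush_grip's own z axis and vertical below 0.7 rad and linear speed of brush below 0.12 m/s); the robot touches nothing.
It fails at once if the brush is pushed against the hook or its stand with more than 15 N (contact force between brush and stand above 15 N).
It fails at once if the fingers press on the hook or stand (contact force between the fingers and stand above 2 N).
It fails at once if a bystander is shifted by more than 20 mm (distance of any of spray_bottle, funnel, polish_can, descaler_jar, measure_cup, scrub_block from where it was at the start of the episode above 0.02 m).
It also fails if it takes over 58 s, if anything falls off the work surface, if the arm or the gripper's body presses on something with over 40 N, if the wrist force passes 120 N, or if a joint passes its speed limit or range.

## Working session

There is one attempt and no reset: what is moved stays moved. The work goes in short steps, Python scripts to look and compute and a tool call to move; the robot and the scene stay as the last step left them, time stands still between calls to the robot, and variables do not carry over. Pictures are saved under pics/ and viewed, and the job is handed in when it is done.

Besides the shell and the picture viewer there is one more tool, called after "Emit:" as name(argument=value, ...) on one line, values as JSON. apply_moves: Moves the arm, as the interface text tells. Its arguments: {"type":"object","properties":{"series":{"type":"array","items":{"type":"array"}},"grip_force":{"type":"number"}},"required":["series"]}

```bash
ls; mkdir -p pics
cat > h.py <<'E'
import numpy as np, cv2
from cell import manip
def grab(n,tag):
    s=manip.read_state()
    p,d=manip.camera(n)
    cv2.imwrite(f'pics/{tag}.png',p[:,:,::-1]); np.savez(f'pics/{tag}.npz',p=p,d=d)
    return p,d,s
def world(n,d,s=None):
    i=manip.camera_info(n);K=np.array(i['intrinsics'])
    v,u=np.mgrid[0:d.shape[0],0:d.shape[1]]
    P=np.stack([(u-K[0,2])/K[0,0]*d,(v-K[1,2])/K[1,1]*d,d],-1).reshape(-1,3)
    E=np.linalg.inv(np.array(i['extrinsics']))
    return (P@E[:3,:3].T+E[:3,3]).reshape(d.shape+(3,))
E
python3 - <<'E'
from h import *
for n in('side','top'):
    p,d,s=grab(n,n+'0')
    i=manip.camera_info(n); print(n,np.round(i['intrinsics'],1).tolist(),np.round(np.linalg.inv(i['extrinsics']),3).tolist())
print(manip.read_state())
E
```

```text
pics
side [[355.5, 0.0, 250.9], [0.0, 355.5, 187.8], [0.0, 0.0, 1.0]] [[0.984, -0.088, 0.157, 405.643], [-0.179, -0.558, 0.81, -674.49], [0.017, -0.825, -0.565, 606.342], [0.0, 0.0, 0.0, 1.0]]
top [[439.1, 0.0, 252.9], [0.0, 439.1, 187.1], [0.0, 0.0, 1.0]] [[0.016, -0.977, 0.214, 265.162], [-1.0, -0.016, 0.001, -29.762], [0.003, -0.214, -0.977, 1380.982], [0.0, 0.0, 0.0, 1.0]]
{'clock': 0.1, 'joints': array([-1.34761626e+00,  3.00384177e-01,  1.52152995e+00,  5.49528914e-06,
        1.32070995e+00, -6.66250153e-02]), 'qd': array([ 0.00098669, -0.00078544, -0.00151366,  0.00033579, -0.00024256,
        0.00040826]), 'effort': array([ 7.21216711e-04, -5.32640469e+01, -3.53282046e+01,  7.09713064e-02,
        2.35217315e-02, -7.14627504e-05]), 'eef_pos': array([ 157.10808711, -526.85695879,  229.95563073]), 'eef_rot': array([-3.14151867e+00,  1.02877931e-03, -1.28099257e+00]), 'wrist_force': array([-0.13808943, -0.17390475, -0.45318329]), 'moment': array([ 0.01780519, -0.00989194, -0.02656503]), 'finger_gap': 93.99735012287232}
```

View pics/side0.png

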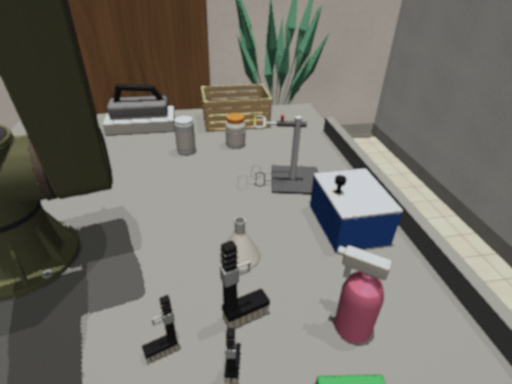

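View pics/top0.png

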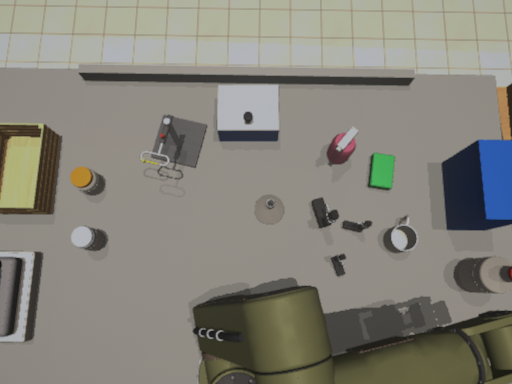

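Run:
```python
from h import *
a=cv2.imread('pics/side0.png');t=cv2.imread('pics/top0.png')
z=lambda im,x,y,w,h,f:cv2.resize(im[y:y+h,x:x+w],None,fx=f,fy=f,interpolation=cv2.INTER_CUBIC)
cv2.imwrite('pics/z1.png',np.hstack([z(a,235,105,90,90,4),z(t,130,110,90,90,4)]))
cv2.imwrite('pics/z2.png',np.hstack([z(a,200,230,80,100,4),z(t,300,180,80,100,4)]))
W=world('top',np.load('pics/top0.npz')['d'])
S=world('side',np.load('pics/side0.npz')['d'])
np.set_printoptions(suppress=True,precision=0)
for u,v in [(335,215),(320,205),(320,220),(167,121),(157,157),(150,161),(163,135),(180,160),(346,257),(366,224)]: print(u,v,W[v,u])
for u,v in [(228,246),(230,270),(244,267),(240,290),(255,300),(297,120),(295,150),(260,122),(285,123)]: print(u,v,S[v,u])
```

```text
335 215 [ 450. -252.  204.]
320 205 [ 507. -238.   36.]
320 220 [ 459. -236.   42.]
167 121 [709. 217. 210.]
157 157 [661. 285.   9.]
150 161 [650. 309.  -3.]
163 135 [671. 228. 200.]
180 160 [653. 210.   7.]
346 257 [ 350. -321.    5.]
366 224 [ 436. -353.  135.]
228 246 [ 451. -256.  204.]
230 270 [ 453. -259.  152.]
244 267 [ 500. -125.   10.]
240 290 [ 483. -180.    1.]
255 300 [ 502. -240.   40.]
297 120 [705. 212. 205.]
295 150 [707. 210. 111.]
260 122 [686. 609.  26.]
285 123 [674. 224. 192.]
```

View pics/z1.png

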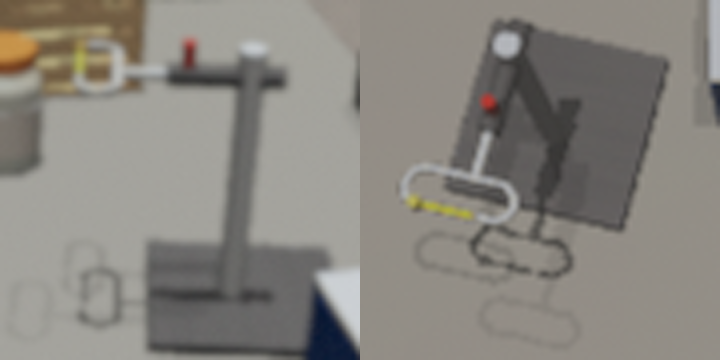

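View pics/z2.png

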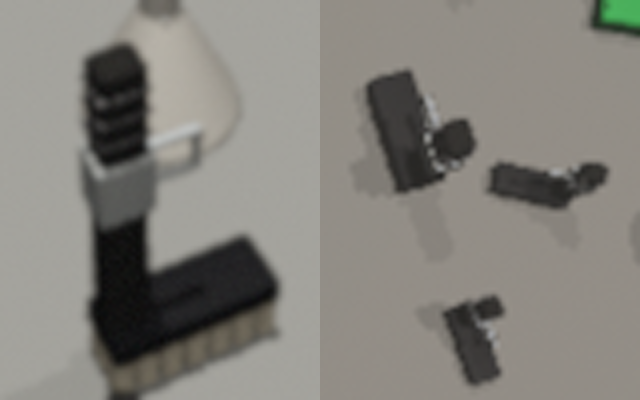

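Run:
```python
from h import *
np.set_printoptions(suppress=True,precision=1)
print(manip.camera_info('wrist'))
for n in('top','side'):
    f=np.load(f'pics/{n}0.npz');W=world(n,f['d']);P=W.reshape(-1,3);C=f['p'].reshape(-1,3).astype(int)
    near=lambda c,r:np.linalg.norm(P[:,:2]-c,axis=1)<r
    m=near([450,-254],30)&(P[:,2]>195); print(n,'brush top',m.sum(),P[m].mean(0),np.ptp(P[m],axis=0))
    m=near([480,-245],80)&(P[:,2]>30)&(P[:,2]<48)&(C.max(1)<70); 
    r=cv2.minAreaRect(P[m][:,:2].astype(np.float32)); print('head',m.sum(),r)
    m=near([709,217],25)&(P[:,2]>197);print('post',m.sum(),P[m].mean(0),np.ptp(P[m],axis=0))
    m=near([690,215],130)&(P[:,2]>5)&(P[:,2]<16)
    print('foot',m.sum(),cv2.minAreaRect(P[m][:,:2].astype(np.float32)))
    m=near([650,240],130)&(P[:,2]>180)&(P[:,2]<215)
    for q,c in zip(P[m],C[m]): print(q,c) if n=='top' else 0
```

```text
{'intrinsics': array([[273.1,   0. , 255. ],
       [  0. , 273.1, 192.8],
       [  0. ,   0. ,   1. ]]), 'hand_eye': array([[   1. ,   -0. ,    0. ,    0.3],
       [   0. ,    1. ,    0.2,  -67.2],
       [  -0. ,   -0.2,    1. , -154.4],
       [   0. ,    0. ,    0. ,    1. ]])}
top brush top 65 [ 451.7 -248.8  202. ] [25.4 21.9 13.3]
head 244 ((486.0181579589844, -263.61822509765625), (97.13690185546875, 83.51815795898438), 17.654525756835938)
post 70 [706.6 219.4 205.8] [45.4 18.8 20.1]
foot 1582 ((690.1675415039062, 209.29098510742188), (243.1702423095703, 230.68081665039062), 49.78864669799805)
[731.6 220.4 198. ] [104 101  97]
[731.8 217.6 197.8] [86 83 82]
[731.9 214.8 197.6] [92 89 87]
[728.8 220.3 197.7] [80 78 76]
[730.2 218.2 194.2] [86 83 82]
[729.2 214.8 196.7] [87 84 83]
[728.  211.3 199.9] [87 84 83]
[729.9 209.4 195.2] [80 78 76]
[726.4 220.5 195.9] [97 96 96]
[724.8 216.8 200.1] [91 89 88]
[726.2 214.6 196.8] [91 87 87]
[727.  212.2 194.7] [86 84 82]
[728.6 210.1 190.9] [77 75 74]
[729.5 207.7 188.6] [69 67 65]
[717.2 222.7 211.7] [149 150 153]
[717.8 220.2 210.2
[... 10775 characters left out ...]
585.1 235.5 191.6] [144 141 135]
[585.1 232.7 192. ] [151 150 146]
[585.  229.8 192.4] [150 150 150]
[585.  226.9 192.7] [153 154 156]
[583.7 223.1 197.5] [159 160 161]
[584.3 220.8 195.3] [156 157 158]
[586.1 219.3 189.2] [146 145 143]
[584.4 215.1 195.5] [142 139 133]
[581.2 226.  196. ] [101  99  94]
[582.9 224.6 189.7] [116 114 108]
[582.4 221.4 191.7] [110 108 102]
side brush top 172 [ 451.3 -254.   201.9] [25.5 22.8 11. ]
head 652 ((482.2016296386719, -243.51763916015625), (86.88542938232422, 33.84122085571289), 16.886913299560547)
post 59 [706.7 215.2 205.1] [44.9 17.  15.9]
foot 1077 ((716.9569091796875, 215.27508544921875), (155.83828735351562, 148.6209259033203), 76.99715423583984)
```

Emit:
apply_moves(series=[[[4,4,3],[0,0,0],100],[[8.5,8,5],[0,0,0],100],[[12.5,12,5],[0,0,0],100],[[17,16,5],[0,0,0],100],[[21.5,20,5],[0,0,0],100],[[26,24,5],[0,0,0],100],[[28.5,26.5,5],[0,0,0],100],[[29.35,27.4,5],[0,0,0],100],[[29.35,27.4,5],[0,0,0],100],[[29.35,27.4,5],[0,0,0],100]])

```text
clock: 1.35
eef_pos: [450.0, -253.9, 280.4]
eef_rot: [3.141, 0.0, -1.282]
wrist_force: [-0.1, 0.4, 0.7]
finger_gap: 93.9
```

```bash
cat >> h.py <<'E'
from scipy.spatial.transform import Rotation as Ro
def worldw(d,s):
    i=manip.camera_info('wrist');K=np.array(i['intrinsics'])
    v,u=np.mgrid[0:d.shape[0],0:d.shape[1]]
    P=np.stack([(u-K[0,2])/K[0,0]*d,(v-K[1,2])/K[1,1]*d,d],-1).reshape(-1,3)
    H=np.array(i['hand_eye']);P=P@H[:3,:3].T+H[:3,3]
    R=Ro.from_euler('xyz',s['eef_rot']).as_matrix()
    return (P@R.T+s['eef_pos']).reshape(d.shape+(3,))
def st(): 
    s=manip.read_state();print(round(s['clock'],2),s['eef_pos'].round(1),s['eef_rot'].round(3),'F',s['wrist_force'].round(2),'M',s['moment'].round(2),'gap',round(s['finger_gap'],1));return s
E
python3 - <<'E'
from h import *
np.set_printoptions(suppress=True,precision=1)
st();p,d,s=grab('wrist','w1');W=worldw(d,s);P=W.reshape(-1,3);C=p.reshape(-1,3).astype(int)
near=lambda c,r:np.linalg.norm(P[:,:2]-c,axis=1)<r
m=near([450,-253],25)&(P[:,2]>199)&(P[:,2]<212);print(m.sum(),P[m].mean(0),cv2.minAreaRect(P[m][:,:2].astype(np.float32)))
m=near([480,-245],80)&(P[:,2]>30)&(P[:,2]<48)&(C.max(1)<70);print(cv2.minAreaRect(P[m][:,:2].astype(np.float32)))
E
```

```text
1.35 [ 450.  -253.9  280.4] [ 3.1  0.  -1.3] F [-0.1  0.4  0.7] M [0. 0. 0.] gap 93.9
567 [ 455.1 -250.5  203.3] ((454.6721496582031, -250.4549102783203), (22.689786911010742, 19.69049835205078), 16.671142578125)
((486.11090087890625, -240.84573364257812), (86.58253479003906, 35.354347229003906), 16.977113723754883)
```

View pics/w1.png

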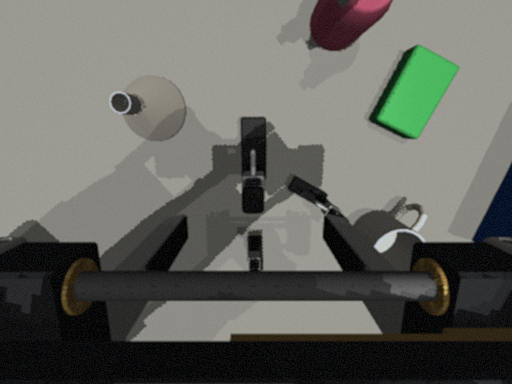

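Emit:
apply_moves(series=[[[0.25,0.15,-3],[0,0,0],60],[[0.25,0.15,-6],[0,0,0],60],[[0.25,0.15,-8.5],[0,0,0],60],[[0.25,0.15,-9.4],[0,0,0],60],[[0.25,0.15,-9.4],[0,0,0],30],[[0.25,0.15,-9.4],[0,0,0],0],[[0.25,0.15,-9.4],[0,0,0],0],[[0.25,0.15,-9.4],[0,0,0],0],[[0.25,0.15,-9.4],[0,0,0],0],[[0.25,0.15,-9.4],[0,0,0],0]], grip_force=35)

```text
clock: 2.65
eef_pos: [453.3, -251.7, 186.8]
eef_rot: [-3.141, -0.0, -1.281]
wrist_force: [-0.1, -0.0, 5.2]
finger_gap: 20.0
```

Run:
```python
from h import *
np.set_printoptions(suppress=True,precision=2)
st()
p,d,s=grab('side','s1')
cv2.imwrite('pics/s1z.png',cv2.resize(p[180:350,160:320,::-1],None,fx=4,fy=3.5,interpolation=cv2.INTER_CUBIC))
```

```text
2.65 [ 453.3 -251.7  186.8] [-3.14 -0.   -1.28] F [-0.14 -0.01  5.16] M [ 0.07  0.18 -0.03] gap 20.0
```

View pics/s1z.png

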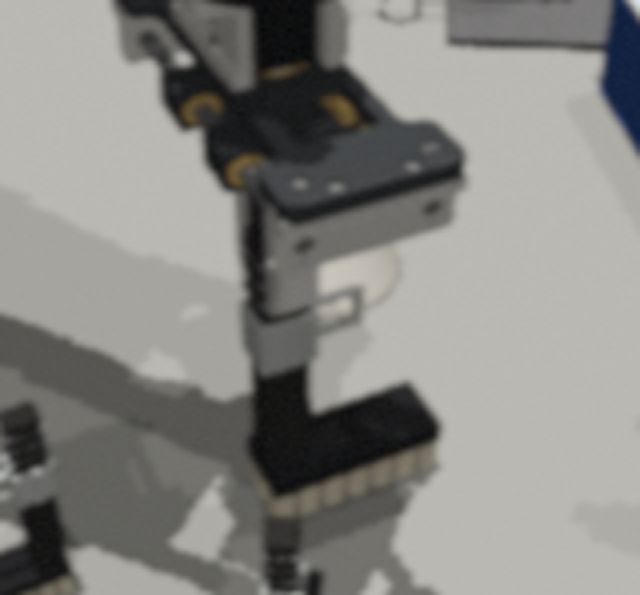

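Run:
```python
from h import *
np.set_printoptions(suppress=True,precision=0)
f=np.load('pics/top0.npz');W=world('top',f['d'])
for a,b,x0,x1,y0,y1 in [('funnel',0,400,560,-150,0),('corridor',0,350,640,-200,300),('can',0,350,700,300,480)]:
    m=(W[...,0]>x0)&(W[...,0]<x1)&(W[...,1]>y0)&(W[...,1]<y1)&(W[...,2]>20)
    P=W[m];print(a,P.min(0),P.max(0),P[P[:,2].argmax()])
```

```text
funnel [ 453. -121.   20.] [535. -39. 113.] [487. -71. 113.]
corridor [ 453. -121.   20.] [640. 291. 199.] [621. 239. 199.]
can [355. 429.  20.] [598. 480. 129.] [372. 479. 129.]
```

Emit:
apply_moves(series=[[[0,0,1],[0,0,0],0],[[0,0,3],[0,0,0],0],[[0,0,6],[0,0,0],0],[[0,0,9],[0,0,0],0],[[0,0,12],[0,0,0],0],[[0,0,14],[0,0,0],0],[[0,0,15],[0,0,-0.1],0],[[0,0,15],[0,0,-0.25],0],[[0,0,15],[0,0,-0.4],0],[[0,0,15],[0,0,-0.52],0]])

```text
clock: 3.95
eef_pos: [453.0, -251.4, 336.6]
eef_rot: [3.141, 0.0, -1.805]
wrist_force: [0.0, 1.1, -2.3]
finger_gap: 19.7
```

Emit:
apply_moves(series=[[[0.3,3,0],[0,0,0],0],[[1,9,0],[0,0,0],0],[[1.5,15,0],[0,0,0],0],[[2,21,0],[0,0,0],0],[[2.5,27,0],[0,0,0],0],[[3,33,0],[0,0,0],0],[[3.5,39,0],[0,0,0],0],[[4,45,0],[0,0,0],0],[[4.5,50,0],[0,0,0],0],[[4.7,51.8,0],[0,0,0],0]])

```text
clock: 5.2
eef_pos: [499.7, 268.7, 336.1]
eef_rot: [3.141, -0.001, -1.798]
wrist_force: [-0.1, -0.9, -2.2]
finger_gap: 19.8
```

Run:
```python
from h import *
np.set_printoptions(suppress=True,precision=2)
st()
p,d,s=grab('wrist','w2')
```

```text
5.2 [499.7 268.7 336.1] [ 3.14 -0.   -1.8 ] F [-0.14 -0.89 -2.19] M [ 0.03  0.08 -0.08] gap 19.8
```

View pics/w2.png

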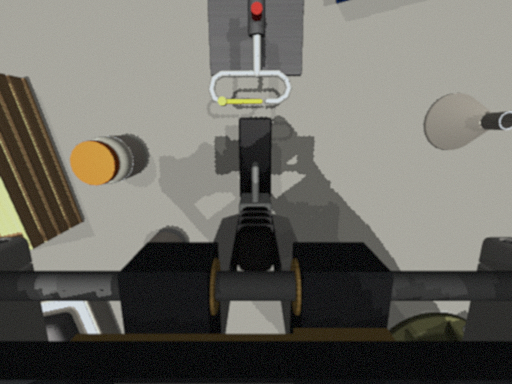

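```bash
cat >> h.py <<'E'
def ray(uv,z,s):
    i=manip.camera_info('wrist');K=np.array(i['intrinsics']);H=np.array(i['hand_eye'])
    uv=np.atleast_2d(uv).astype(float)
    D=np.c_[(uv-K[:2,2])/[K[0,0],K[1,1]],np.ones(len(uv))]@H[:3,:3].T
    R=Ro.from_euler('xyz',s['eef_rot']).as_matrix()
    D=D@R.T;o=R@H[:3,3]+s['eef_pos']
    return o+D*((z-o[2])/D[:,2])[:,None]
E
python3 - <<'E'
from h import *
np.set_printoptions(suppress=True,precision=1)
s=manip.read_state()
p=np.load('pics/w2.npz')['p'];d=np.load('pics/w2.npz')['d']
cv2.imwrite('pics/w2z.png',cv2.resize(p[0:210,190:320,::-1],None,fx=4,fy=2.85,interpolation=cv2.INTER_CUBIC)[:600])
c=p.astype(int)
ye=(c[...,0]>110)&(c[...,2]<0.62*c[...,0])&(c[...,1]>0.8*c[...,0]);ye[:,:200]=0;ye[:,300:]=0;ye[115:]=0
v,u=np.nonzero(ye);print('yellow',u.min(),u.max(),v.min(),v.max(),u.mean(),v.mean())
def cols(y,x0,x1,thr=140):
    r=c[y,x0:x1].min(1);k=np.nonzero(r>thr)[0]+x0;return k
for y in (40,50,55,60,65): print('shank',y,cols(y,235,280))
for y in (72,75,80,87,95,101): print(y,cols(y,200,300))
for x in (215,222,230,240,250,262,270,280,285): print('col',x,[k for k in range(60,115) if c[k,x].min()>140 or ye[k,x]])
# foot edges row
for y in (30,60): 
    r=c[y,190:330].mean(1);print(y,r[10:30].round(),r[105:120].round())
print(c[195:235:4,255].tolist()); print('loop rows',[ (k,c[k,255].tolist()) for k in range(160,212,3)])
for y in (170,180,190): print(y,[int(c[y,k].min()) for k in range(244,268)])
print(d[185,250:260],d[170,250:260])
E
```

```text
yellow 219 262 97 104 238.80263157894737 100.96491228070175
shank 40 [253 254 255 256 257 258 259]
shank 50 [253 254 255 256 257 258 259]
shank 55 [253 254 255 256 257 258 259]
shank 60 [253 254 255 256 257 258 259]
shank 65 [253 254 255 256 257 258 259]
72 [200 201 202 203 204 205 206 207 208 209 218 219 220 221 222 223 224 225
 226 227 228 229 230 231 232 233 234 235 236 237 238 239 240 241 242 243
 244 245 246 247 248 249 250 251 252 253 254 255 256 257 258 259 260 261
 262 263 264 265 266 267 268 269 270 271 272 273 274 275 276 277 278 279
 280 281]
75 [200 201 202 203 204 205 206 207 208 209 214 215 216 217 218 219 220 221
 222 223 224 225 226 227 228 229 230 231 232 233 234 235 236 237 238 239
 240 241 242 243 244 245 246 247 248 249 250 251 252 253 254 255 256 257
 258 259 260 261 262 263 264 265 266 267 268 269 270 271 272 273 274 275
 276 277 278 279 280 281 282 283 284 285]
80 [200 201 202 203 204 205 206 207 208 209 210 211 212 213 214 215 216 219
 220 221 222 223 224 225 226 227 228 229 230 231 232 233 237 238 239 240
 241 242 243 244 245 246 247 248 249 250 251 252 253 2
[... 3154 characters left out ...]
47]), (178, [146, 147, 144]), (181, [147, 151, 146]), (184, [105, 106, 103]), (187, [102, 104, 102]), (190, [104, 104, 102]), (193, [102, 102, 99]), (196, [106, 108, 105]), (199, [100, 100, 101]), (202, [76, 79, 75]), (205, [96, 98, 97]), (208, [0, 0, 0]), (211, [36, 35, 37])]
170 [13, 17, 16, 25, 31, 18, 26, 54, 89, 120, 138, 147, 133, 110, 78, 38, 21, 26, 26, 21, 19, 24, 20, 15]
180 [3, 9, 10, 14, 14, 0, 13, 42, 87, 116, 135, 144, 137, 112, 77, 29, 6, 17, 1, 4, 13, 11, 11, 13]
190 [14, 2, 2, 8, 5, 0, 15, 35, 67, 91, 105, 102, 96, 87, 55, 26, 0, 6, 7, 11, 13, 3, 20, 5]
[266.6 199.4 198.5 196.1   0.  197.3 197.6 197.1 267.1 265.7] [304.  196.3 194.8 194.4 194.7 194.2 194.2 194.8 303.  304.1]
```

View pics/w2z.png

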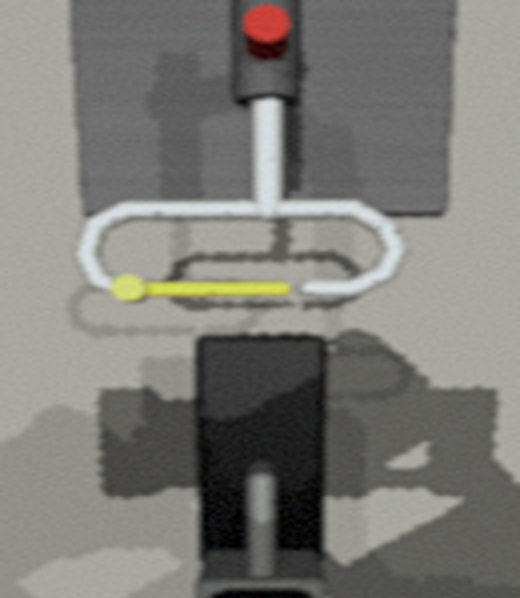

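Run:
```python
from h import *
np.set_printoptions(suppress=True,precision=1)
s=manip.read_state()
f=np.load('pics/w2.npz');d=f['d'];W=worldw(d,s)
xh=-Ro.from_euler('xyz',s['eef_rot']).as_matrix()[:,1]; yh=np.array([-xh[1],xh[0],0])
print('xh',xh,np.arctan2(xh[1],xh[0]))
T=s['eef_pos']
def rel(P): P=np.atleast_2d(P)-T; return np.c_[P@xh,P@yh,P[:,2]]
for v in range(160,186,2): print(v,rel(W[v,255]),d[v,255].round(1))
for a,uv,z in [('gate root',(222,100.7),190),('gate end',(262,100.7),190),('nose',(272,100),190),('nosetip',(263.5,100),190),('right edge',(290,87),190),('left edge',(210,87),190),('back',(250,72.7),190),('shank',(256,50),190),('mouth',(256,33.5),190),('loop269',(255,167.5),298)]: print(a,rel(ray(uv,z,s)),rel(W[int(uv[1]),int(uv[0])]))
```

```text
xh [ 1.  -0.2 -0. ] -0.22777336468077417
160 [[  32.9   -0.5 -147.2]] 301.4
162 [[ 41.4  -0.4 -59.2]] 213.8
164 [[ 41.6  -0.4 -45.3]] 200.2
166 [[ 40.9  -0.4 -39.9]] 195.2
168 [[ 39.6  -0.4 -39. ]] 194.6
170 [[ 38.2  -0.4 -38.3]] 194.2
172 [[ 36.8  -0.4 -38.6]] 194.8
174 [[ 35.4  -0.4 -38.4]] 194.9
176 [[ 33.9  -0.4 -38.5]] 195.4
178 [[ 32.5  -0.4 -38.1]] 195.3
180 [[ 31.2  -0.4 -37.6]] 195.1
182 [[ 29.3  -0.4 -39.5]] 197.4
184 [[ 28.2  -0.4 -38. ]] 196.2
gate root [[  95.1   34.  -145.9]] [[  95.3   33.4 -141.3]]
gate end [[  95.1   -7.9 -145.9]] [[ 113.8  -12.8 -335.8]]
nose [[  95.8  -18.3 -145.9]] [[  95.6  -18.2 -143.6]]
nosetip [[  95.8   -9.5 -145.9]] [[ 113.7  -14.5 -335.2]]
right edge [[ 108.6  -36.8 -145.9]] [[ 108.2  -36.4 -143. ]]
left edge [[ 108.6   46.  -145.9]] [[ 108.3   45.7 -143.8]]
back [[ 122.3    4.5 -145.9]] [[ 122.4    4.5 -142.6]]
shank [[ 143.6   -1.6 -145.9]] [[ 142.3   -1.6 -141. ]]
mouth [[ 158.5   -1.6 -145.9]] [[ 156.9   -1.5 -139.1]]
loop269 [[ 40.1  -0.4 -37.9]] [[ 40.4  -0.4 -38.6]]
```

Emit:
apply_moves(series=[[[0,0,-0.5],[0,0,0],0],[[0,0,-2],[0,0,0],0],[[0,0,-3.5],[0,0,0],0],[[0,0,-5],[0,0,0],0],[[0,0,-6.5],[0,0,0],0],[[0,0,-8],[0,0,0],0],[[0,0,-9],[0,0,0],0],[[0,0,-9.4],[0,0,0],0],[[0,0,-9.4],[0,0,0],0],[[0,0,-9.4],[0,0,0],0]])

```text
clock: 6.5
eef_pos: [500.3, 266.5, 243.0]
eef_rot: [-3.141, 0.001, -1.801]
wrist_force: [0.7, 0.5, -1.8]
finger_gap: 20.0
```

Run:
```python
from h import *
np.set_printoptions(suppress=True,precision=2)
st()
p,d,s=grab('wrist','w3')
cv2.imwrite('pics/w3z.png',cv2.resize(p[0:210,190:320,::-1],None,fx=4,fy=2.85,interpolation=cv2.INTER_CUBIC)[:600])
st()
W=worldw(d,s);xh=-Ro.from_euler('xyz',s['eef_rot']).as_matrix()[:,1]; yh=np.array([-xh[1],xh[0],0]);T=s['eef_pos']
def rel(P): P=np.atleast_2d(P)-T; return np.c_[P@xh,P@yh,P[:,2]]
R=rel(W.reshape(-1,3)).reshape(W.shape);c=p.astype(int)
for v in range(0,190,4): print(v,R[v,255].round(0),c[v,255])
ye=(c[...,0]>110)&(c[...,2]<0.62*c[...,0])&(c[...,1]>0.8*c[...,0]);ye[:,180:310];ye[:,:180]=0;ye[:,320:]=0
v,u=np.nonzero(ye);print('yellow',u.min(),u.max(),v.min(),v.max(),u.mean(),v.mean())
```

```text
6.5 [500.3 266.5 243. ] [-3.14  0.   -1.8 ] F [ 0.71  0.46 -1.82] M [ 0.08  0.05 -0.01] gap 20.0
6.55 [500.3 266.5 242.9] [-3.14  0.   -1.8 ] F [-0.33  0.34 -1.85] M [ 0.06  0.   -0.04] gap 20.0
0 [148.  -0. -47.] [211 219 221]
4 [147.  -0. -49.] [210 220 223]
8 [144.  -0. -49.] [209 217 221]
12 [141.  -0. -47.] [208 215 222]
16 [139.  -0. -48.] [209 218 222]
20 [137.  -0. -48.] [212 220 224]
24 [135.  -0. -49.] [212 219 223]
28 [132.  -0. -48.] [212 220 224]
32 [130.  -0. -49.] [213 221 224]
36 [128.  -0. -49.] [212 220 225]
40 [125.  -0. -49.] [210 217 223]
44 [122.  -0. -48.] [209 218 223]
48 [120.  -0. -50.] [211 219 223]
52 [118.  -0. -51.] [173 175 172]
56 [ 159.   -1. -233.] [96 96 96]
60 [ 154.   -1. -233.] [112 113 113]
64 [ 151.   -1. -242.] [74 75 72]
68 [ 146.   -1. -243.] [167 167 158]
72 [ 141.   -1. -243.] [169 167 160]
76 [ 136.   -1. -243.] [170 170 163]
80 [ 131.   -1. -243.] [104 103  96]
84 [ 126.   -1. -243.] [146 144 139]
88 [ 95.  -0. -50.] [212 217  85]
92 [ 92.  -0. -51.] [210 210  78]
96 [ 110.   -1. -242.] [168 168 160]
100 [ 105.   -1. -242.] [164 162 155]
104 [ 100.   -1. -242.] [122 121 115]
108 [  94.   -1. -242.] [168 168 159]
112 [  89.   -1. -243.] [170 168 160]
116 [  84.   -1. -243.] [152 151 144]
120 [  76.   -0. -147.] [56 54 56]
124 [  71.   -0. -147.] [54 54 54]
128 [  67.   -0. -147.] [58 59 58]
132 [  63.   -0. -146.] [64 62 62]
136 [  59.   -0. -147.] [60 59 59]
140 [  55.   -0. -149.] [59 61 61]
144 [  50.   -0. -146.] [28 30 28]
148 [  46.   -0. -147.] [32 32 29]
152 [  42.   -0. -146.] [32 29 32]
156 [  37.   -0. -147.] [27 25 24]
160 [  33.   -0. -147.] [30 29 29]
164 [ 41.  -0. -46.] [63 62 59]
168 [ 40.  -0. -39.] [143 146 142]
172 [ 37.  -0. -38.] [148 147 145]
176 [ 34.  -0. -39.] [145 147 144]
180 [ 31.  -0. -38.] [146 148 144]
184 [ 28.  -0. -39.] [110 110 107]
188 [ 25.  -0. -38.] [104 107 105]
yellow 198 299 84 292 229.0952380952381 94.1352380952381
```

View pics/w3z.png

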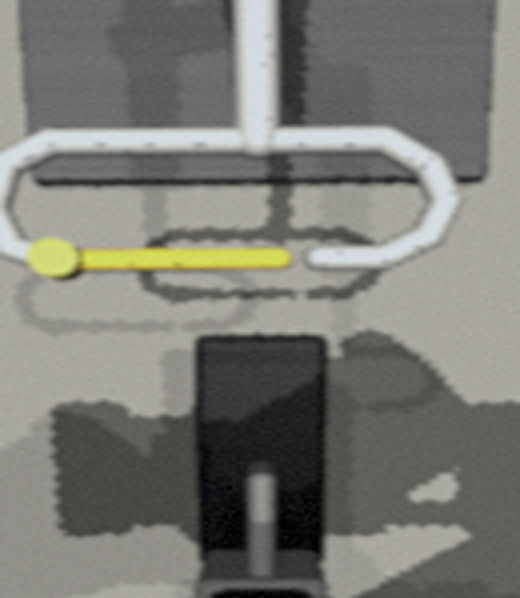

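Emit:
apply_moves(series=[[[0.5,-0.1,0],[0,0,0],0],[[1.2,-0.25,0],[0,0,0],0],[[2.0,-0.4,0],[0,0,0],0],[[2.8,-0.6,0],[0,0,0],0],[[3.5,-0.75,0],[0,0,0],0],[[4.0,-0.86,0],[0,0,0],0],[[4.4,-0.95,0],[0,0,0],0],[[4.4,-0.95,0],[0,0,0],0],[[4.4,-0.95,0],[0,0,0],0],[[4.4,-0.95,0],[0,0,0],0]])

```text
clock: 7.8
eef_pos: [544.0, 257.0, 242.5]
eef_rot: [-3.142, 0.0, -1.801]
wrist_force: [-0.0, 0.7, -1.9]
finger_gap: 19.9
```

Run:
```python
from h import *
np.set_printoptions(suppress=True,precision=2)
p,d,s=grab('wrist','w4')
cv2.imwrite('pics/w4z.png',cv2.resize(p[60:210,180:330,::-1],None,fx=4,fy=4,interpolation=cv2.INTER_CUBIC))
st()
```

```text
7.85 [544.  257.  242.5] [-3.14  0.   -1.8 ] F [-0.96 -0.52 -1.78] M [-0.    0.05 -0.02] gap 19.7
```

View pics/w4z.png

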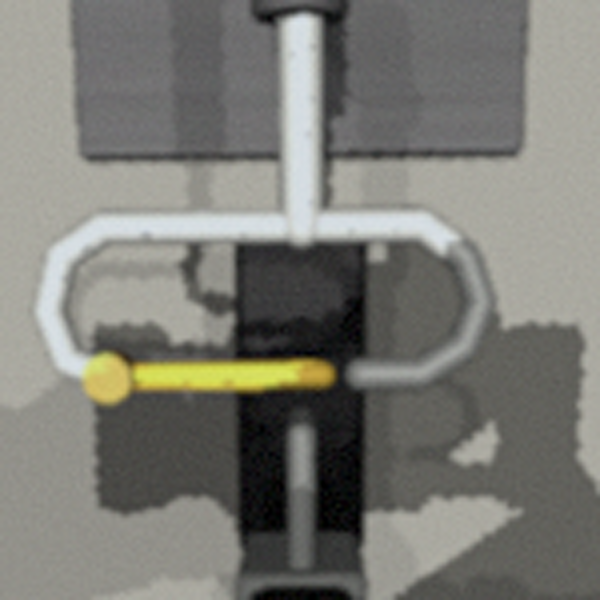

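Emit:
apply_moves(series=[[[0.1,-0.02,0],[0,0,0],0],[[0.2,-0.05,0],[0,0,0],0],[[0.3,-0.07,0],[0,0,0],0],[[0.4,-0.09,0],[0,0,0],0],[[0.5,-0.12,0],[0,0,0],0],[[0.6,-0.14,0],[0,0,0],0],[[0.7,-0.16,0],[0,0,0],0],[[0.8,-0.18,0],[0,0,0],0],[[0.97,-0.23,0],[0,0,0],0],[[0.97,-0.23,0],[0,0,0],0]])

```text
clock: 9.1
eef_pos: [553.9, 254.7, 242.4]
eef_rot: [3.141, 0.0, -1.801]
wrist_force: [-3.5, 0.9, -0.9]
finger_gap: 19.6
```

Run:
```python
from h import *
np.set_printoptions(suppress=True,precision=2)
p,d,s=grab('wrist','w5')
cv2.imwrite('pics/w5z.png',cv2.resize(p[60:210,180:330,::-1],None,fx=4,fy=4,interpolation=cv2.INTER_CUBIC))
st()
```

```text
9.15 [553.9 254.7 242.4] [ 3.14  0.   -1.8 ] F [-2.6   0.24 -1.67] M [0.15 0.66 0.01] gap 19.6
```

View pics/w5z.png

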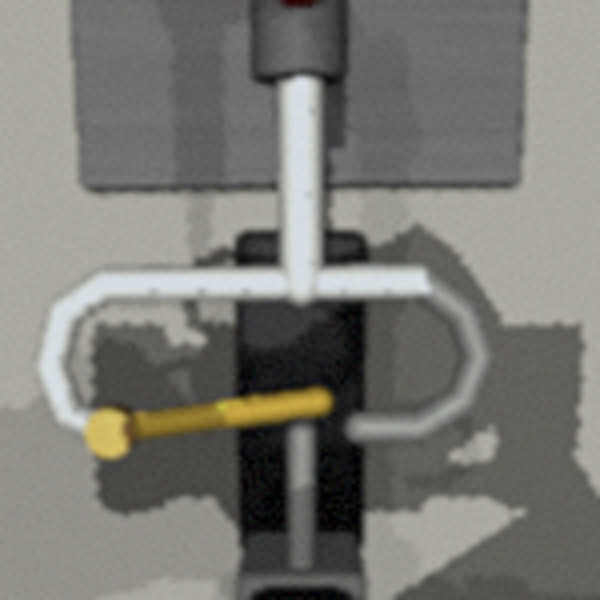

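Emit:
apply_moves(series=[[[0.15,-0.04,0],[0,0,0],0],[[0.3,-0.07,0],[0,0,0],0],[[0.45,-0.1,0],[0,0,0],0],[[0.6,-0.14,0],[0,0,0],0],[[0.75,-0.18,0],[0,0,0],0],[[0.9,-0.21,0],[0,0,0],0],[[1.05,-0.25,0],[0,0,0],0],[[1.2,-0.28,0],[0,0,0],0],[[1.27,-0.3,0],[0,0,0],0],[[1.27,-0.3,0],[0,0,0],0]])

```text
clock: 10.4
eef_pos: [566.6, 251.5, 242.4]
eef_rot: [3.142, -0.0, -1.801]
wrist_force: [-6.0, 1.6, -2.0]
finger_gap: 19.8
```

Run:
```python
from h import *
np.set_printoptions(suppress=True,precision=2)
p,d,s=grab('wrist','w6')
cv2.imwrite('pics/w6z.png',cv2.resize(p[60:210,180:330,::-1],None,fx=4,fy=4,interpolation=cv2.INTER_CUBIC))
st()
```

```text
10.45 [566.6 251.6 242.4] [ 3.14 -0.   -1.8 ] F [-4.71  0.82 -2.18] M [0.16 1.1  0.01] gap 19.8
```

View pics/w6z.png

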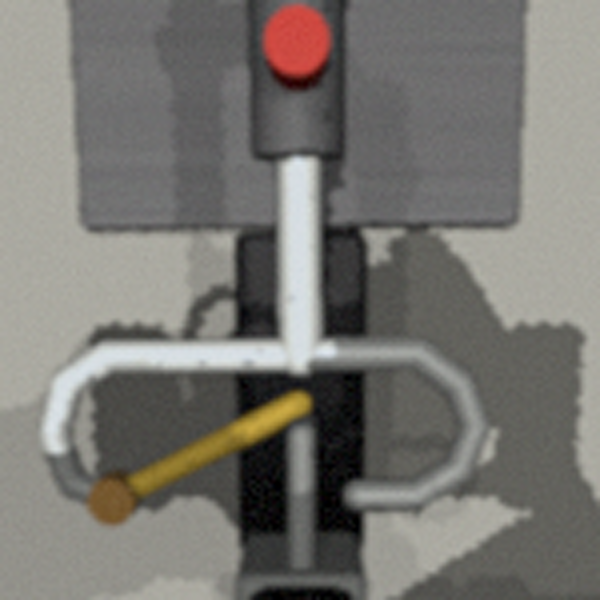

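Emit:
apply_moves(series=[[[-0.04,-0.2,0],[0,0,0],0],[[-0.09,-0.4,0],[0,0,0],0],[[-0.14,-0.6,0],[0,0,0],0],[[-0.19,-0.8,0],[0,0,0],0],[[-0.24,-1.0,0],[0,0,0],0],[[-0.29,-1.2,0],[0,0,0],0],[[-0.34,-1.4,0],[0,0,0],0],[[-0.39,-1.6,0],[0,0,0],0],[[-0.43,-1.75,0],[0,0,0],0],[[-0.43,-1.75,0],[0,0,0],0]])

```text
clock: 11.7
eef_pos: [562.3, 234.1, 242.5]
eef_rot: [-3.142, 0.0, -1.801]
wrist_force: [0.3, 0.4, -2.0]
finger_gap: 19.7
```

Run:
```python
from h import *
np.set_printoptions(suppress=True,precision=2)
p,d,s=grab('wrist','w7')
cv2.imwrite('pics/w7z.png',cv2.resize(p[60:210,180:330,::-1],None,fx=4,fy=4,interpolation=cv2.INTER_CUBIC))
st()
```

```text
11.75 [562.3 234.1 242.5] [-3.14  0.   -1.8 ] F [ 0.35 -0.37 -1.13] M [ 0.04  0.   -0.04] gap 20.0
```

View pics/w7z.png

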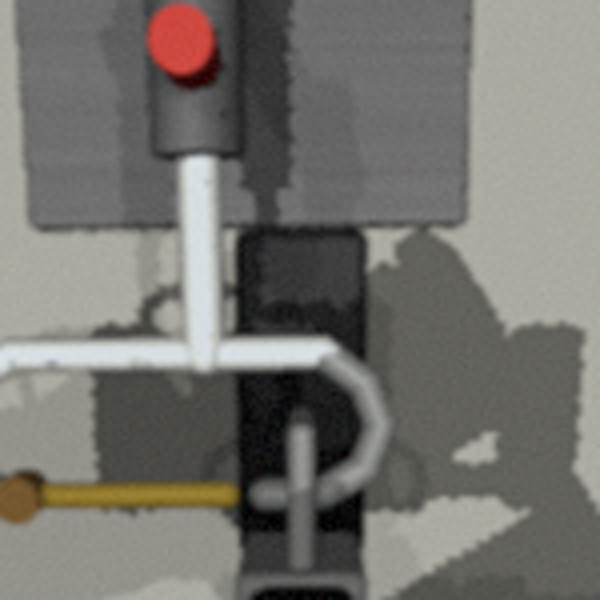

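Emit:
apply_moves(series=[[[0,0,-0.1],[0,0,0],0],[[0,0,-0.2],[0,0,0],0],[[0,0,-0.3],[0,0,0],0],[[0,0,-0.4],[0,0,0],0],[[0,0,-0.45],[0,0,0],0],[[0,0,-0.5],[0,0,0],0],[[0,0,-0.55],[0,0,0],0],[[0,0,-0.6],[0,0,0],0],[[0,0,-0.6],[0,0,0],0],[[0,0,-0.6],[0,0,0],0]])

```text
clock: 13.0
eef_pos: [562.3, 234.1, 236.5]
eef_rot: [-3.141, 0.0, -1.801]
wrist_force: [-0.5, 0.1, -2.1]
finger_gap: 19.9
```

Run:
```python
from h import *
np.set_printoptions(suppress=True,precision=2)
p,d,s=grab('wrist','w8')
cv2.imwrite('pics/w8z.png',cv2.resize(p[60:210,180:330,::-1],None,fx=4,fy=4,interpolation=cv2.INTER_CUBIC))
st()
p,d,s=grab('side','s8')
cv2.imwrite('pics/s8z.png',cv2.resize(p[80:230,190:340,::-1],None,fx=4,fy=4,interpolation=cv2.INTER_CUBIC))
st()
```

```text
13.05 [562.3 234.2 236.5] [-3.14  0.   -1.8 ] F [-1.08  0.23 -2.23] M [ 0.04  0.02 -0.01] gap 20.0
13.1 [562.3 234.1 236.5] [-3.14  0.   -1.8 ] F [-0.09  0.22 -2.05] M [0.06 0.06 0.03] gap 19.8
```

View pics/s8z.png

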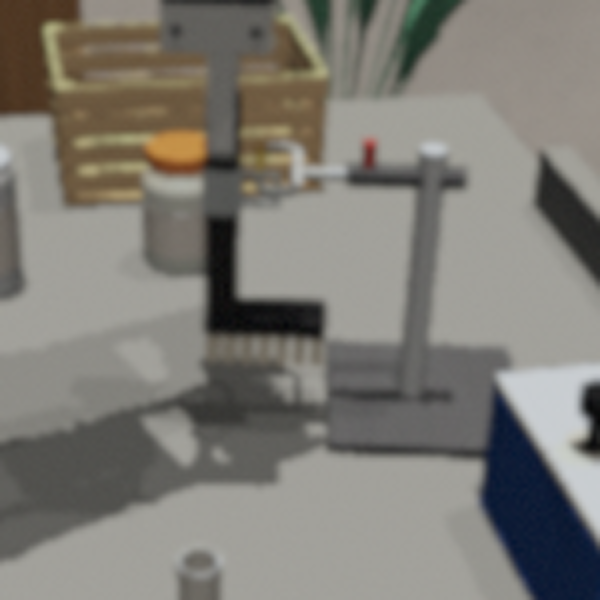

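Emit:
apply_moves(series=[[[0,0,-0.02],[0,0,0],0],[[0,0,-0.04],[0,0,0],0],[[0,0,-0.06],[0,0,0],0],[[0,0,-0.08],[0,0,0],0],[[0,0,-0.1],[0,0,0],0],[[0,0,-0.1],[0,0,0],0],[[0,0,-0.1],[0,0,0],0],[[0,0,-0.1],[0,0,0],0],[[0,0,-0.1],[0,0,0],0],[[0,0,-0.1],[0,0,0],0]])

```text
clock: 14.35
eef_pos: [562.3, 234.2, 235.6]
eef_rot: [-3.141, 0.0, -1.801]
wrist_force: [-1.6, -0.7, 4.0]
finger_gap: 19.9
```

Run:
```python
from h import *
for i in range(3): st(); manip.camera('top')
```

```text
14.35 [562.3 234.2 235.6] [-3.141  0.    -1.801] F [-1.55 -0.68  4.03] M [-0.07  0.15  0.01] gap 19.9
14.4 [562.3 234.2 235.6] [-3.141  0.    -1.801] F [-1.19  0.06  4.07] M [-0.03  0.09 -0.05] gap 19.7
14.45 [562.3 234.2 235.6] [-3.141  0.    -1.801] F [-1.03 -0.31  4.16] M [ 0.03  0.12 -0.06] gap 19.8
```

Emit:
apply_moves(series=[[[0,0,0.03],[0,0,0],0],[[0,0,0.06],[0,0,0],0],[[0,0,0.06],[0,0,0],0],[[0,0,0.06],[0,0,0],0],[[0,0,0.06],[0,0,0],25],[[0,0,0.06],[0,0,0],30],[[0,0,0.06],[0,0,0],40],[[0,0,0.06],[0,0,0],45],[[0,0,0.06],[0,0,0],45],[[0,0,0.06],[0,0,0],45]])

```text
clock: 15.75
eef_pos: [562.3, 234.1, 236.0]
eef_rot: [3.142, 0.0, -1.801]
wrist_force: [0.1, -0.4, 0.6]
finger_gap: 42.3
```

Run:
```python
from h import *
st()
p,d,s=grab('side','s9')
cv2.imwrite('pics/s9z.png',cv2.resize(p[80:230,190:340,::-1],None,fx=4,fy=4,interpolation=cv2.INTER_CUBIC))
p,d,s=grab('wrist','w9')
cv2.imwrite('pics/w9z.png',cv2.resize(p[60:210,180:330,::-1],None,fx=4,fy=4,interpolation=cv2.INTER_CUBIC))
```

```text
15.75 [562.3 234.1 236. ] [ 3.142  0.    -1.801] F [ 0.08 -0.42  0.57] M [ 0.07 -0.02 -0.05] gap 42.3
```

View pics/s9z.png

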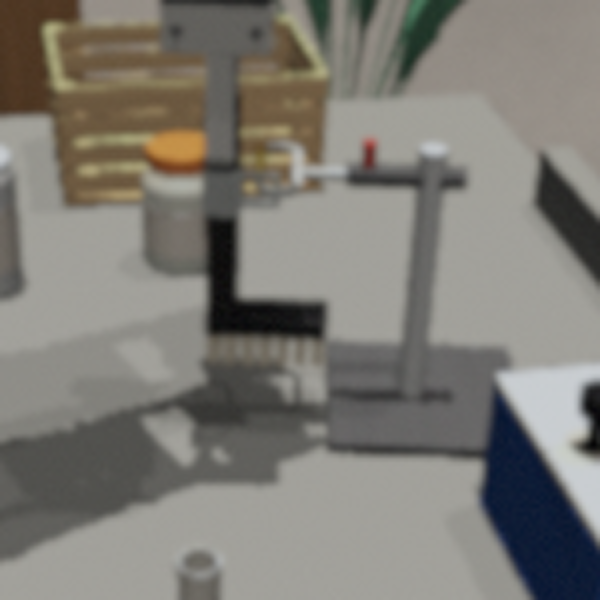

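View pics/w9z.png

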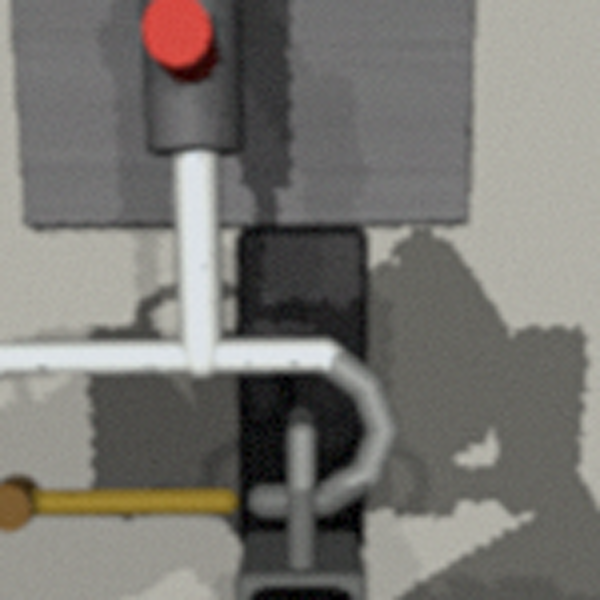

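Released; the brush is hanging almost motionless with the gate shut. I'll raise the gripper clear slowly.

Emit:
apply_moves(series=[[[0,0,0.2],[0,0,0],45],[[0,0,0.8],[0,0,0],45],[[0,0,2],[0,0,0],45],[[0,0,4],[0,0,0],45],[[0,0,6],[0,0,0],45],[[0,0,8.5],[0,0,0],45],[[0,0,11],[0,0,0],45],[[-2,0,13],[0,0,0],45],[[-3,0,14],[0,0,0],45],[[-3,0,14],[0,0,0],45]])

```text
clock: 17.1
eef_pos: [532.0, 234.2, 377.1]
eef_rot: [-3.14, 0.001, -1.801]
wrist_force: [-0.9, -0.3, -0.3]
finger_gap: 42.5
```

Emit:
apply_moves(series=[[[0,0,0],[0,0,0],45],[[0,0,0],[0,0,0],45],[[0,0,0],[0,0,0],45],[[0,0,0],[0,0,0],45],[[0,0,0],[0,0,0],45],[[0,0,0],[0,0,0],45],[[0,0,0],[0,0,0],45],[[0,0,0],[0,0,0],45],[[0,0,0],[0,0,0],45],[[0,0,0],[0,0,0],45]])

```text
clock: 18.35
eef_pos: [532.2, 234.2, 376.0]
eef_rot: [3.142, -0.0, -1.801]
wrist_force: [-0.3, 0.8, -0.1]
finger_gap: 42.2
```

Run:
```python
from h import *
st()
p,d,s=grab('side','s10');a=p[80:230,190:340,::-1]
for i in range(4): manip.camera('top')
p,d,s=grab('side','s11');b=p[80:230,190:340,::-1]
print('maxdiff',np.abs(a.astype(int)-b).max(), (np.abs(a.astype(int)-b).max(2)>25).sum())
cv2.imwrite('pics/s10z.png',np.hstack([cv2.resize(x,(400,400),interpolation=cv2.INTER_CUBIC) for x in(a,b)]))
p,d,s=grab('wrist','w10')
cv2.imwrite('pics/w10z.png',cv2.resize(p[60:210,180:330,::-1],None,fx=4,fy=4,interpolation=cv2.INTER_CUBIC))
```

```text
18.35 [532.2 234.2 376. ] [ 3.142 -0.    -1.801] F [-0.27  0.77 -0.14] M [0.09 0.02 0.  ] gap 42.2
maxdiff 12 0
```

View pics/s10z.png

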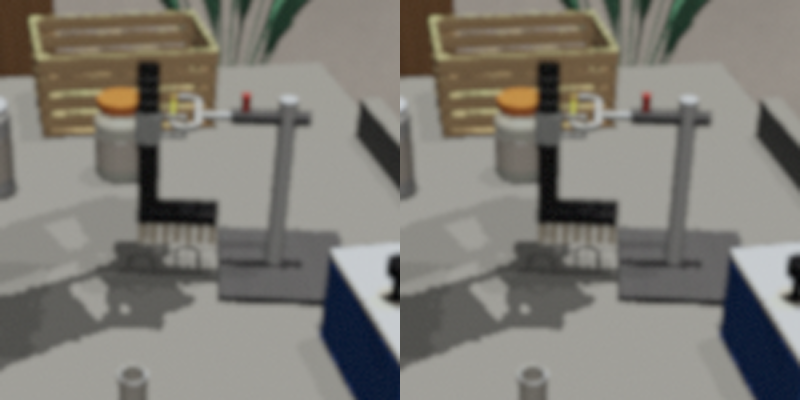

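View pics/w10z.png

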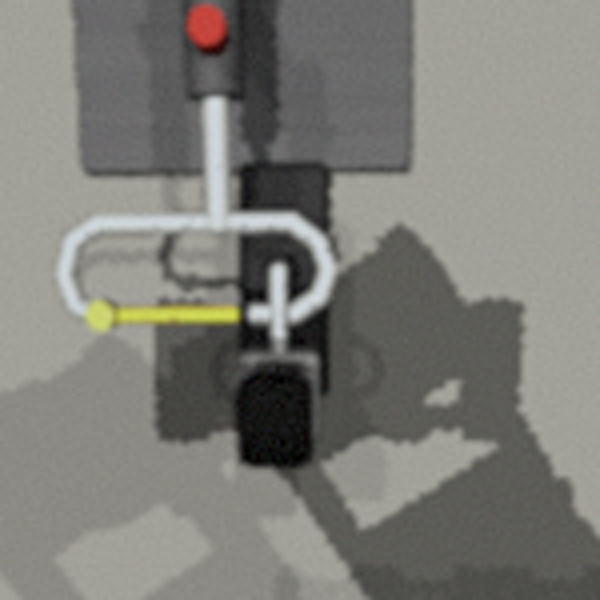

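The brush hangs upright and still from the nose: the loop is over the nose at about (278,310), and the yellow gate is shut in line with the nose. I'm handing in.

```bash
python3 -c "
from cell import manip
print(manip.sign_off())"
```

```text
the job is handed in; nothing more can be done
None
```

The large brush is hanging on the snap hook's nose with the gate shut, and I handed the job in shortly after 18 s of the 58 s allowed; sign-off reports no verdict.

- **What I did:** I gripped the brush across its handle and pushed the loop against the yellow gate on the sleeve's axis. I then slid it about 18 mm to the nose side, lowered it onto the nose, let go and rose clear.
- **Gate and forces:** The gate opened to about 0.48 rad, read from the picture. The wrist force was about 5–6 N during the push. When the loop first met the nose I lowered about 0.5 mm too far and it briefly pressed with about 6 N, so I backed off before letting go. These are readings taken at the ends of moves, so brief peaks in between were not seen.
- **Last checks:** The final pictures show the gate shut, the loop round the nose about 18 mm to the nose side, and the handle upright. Two side views 0.25 s apart showed no movement. The open gripper was about 140 mm above where it let go, with wrist force near zero.
- **Not measured:** I did not re-measure the loop's height or the other things on the ledge after release. From where I let go, the loop's middle should be about 184 mm up.

The first brush position estimates from the cameras differed by about 5 mm; I gripped between them, and everything later agreed with the sizes given.

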